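# Angle the pinion shaft out of the gearbox casing

### The job

Take the pinion shaft out of the open gearbox casing: its gear will not pass the end walls and it is longer than the top opening, so draw it back towards you through the empty near bearing bore until the far end leaves its small bush, tip that end up over the top face, and ease the shaft out diagonally through the opening. Do not force it against the casting, and leave the things lying about alone. Finish while still gripping the shaft, holding it steady above the casing with the whole of it at least a hand's breadth (about 8 cm) clear of the top face.

Things in the scene. Friction and masses are not known exactly. Their poses are not given: they have to be found in the camera images.
- casing: Green cast gearbox casing, cover off, screwed down. Origin: centre of its underside; x axis along the shaft bores, away from the robot (near wall at -x, far wall at +x), z up. Outer 182 x 170 mm, 109 mm high. Inside, open at the top: x = -63 to 63 mm, y = -60 to 60 mm, floor 15 mm above the bench. End walls 14 mm thick, outer faces at x = -77 and 77 mm.
- flange (a point): Centre of the top opening (126 x 120 mm), level with the bright joint face, 109 mm above the bench; axes as the casing's. The flange (z = 100 to 109 mm) overhangs outwards only, to x = -91 and 91 mm.
- near_bore (a point): Centre of the empty bearing bore, 47 mm in diameter, through the near wall, mid-thickness; 75 mm above the bench, on the casing's centre line.
- far_bush (a point): Centre of the plain bush bore, 18 mm in diameter, through the far wall, mid-thickness; 75 mm above the bench, on the casing's centre line.
- shaft: Steel pinion shaft, 178 mm long, 0.27 to 0.43 kg, along its own x axis (+x to the far end). Origin on its axis, on the plain 20 mm diameter land between gear and far wall: grip here from above, across the shaft. Along x: near end -107 mm, gear (54 mm diameter) -31 to -17 mm, far end 71 mm; centre of mass about -20 mm. At the start it slopes up 0.08 rad towards the far end.
- near_end (a point): Centre of the shaft's near end face (20 mm diameter). At the start it stands out 26 mm or so beyond the near wall, the shaft having sunk to the bottom of the near bore.
- far_end (a point): Centre of the shaft's far end face. The last 15 mm are a 15 mm diameter journal, which at the start lies 10 to 13 mm deep in the far bush; the shoulder behind it is 20 mm in diameter.
- gear (a point): Centre of the gear (54 mm diameter, 14 mm wide), on the shaft's axis. Too big for either bore.
- ball_bearing: Ball bearing pulled from the near bore, 47 mm in diameter, 14 mm high, lying front left; origin under its centre. Leave alone.
- spanner: Open-ended spanner, 151 mm, front left; origin under its centre. Leave alone.
- micrometer: Micrometer with green frame, 129 mm, behind the casing; origin under its centre. Leave alone.
- screw_jar: Clear jar of small balls with a black lid, 48 mm in diameter, 58 mm high, behind right; origin under its centre. Leave alone.
- roller_cone: Tapered roller cone, 47 mm in diameter, 19 mm high, to the right; origin under its centre. Leave alone.
Things that resemble listed ones, but are neither listed nor needed, are in the scene too. Of the things that look like the shaft, the larger one is meant.

How it is judged:
By the outcome, as a careful person would: the job done as asked, in the order asked, and still so for the second after the job is handed in, while the arm keeps its last pose, push and grip.
It also fails if it takes over 42 s, if anything falls off the work surface, if the arm or the gripper's body presses on something with over 40 N, if the wrist force passes 120 N, or if a joint passes its speed limit or range.

### The arm

A 7-joint arm with a two-finger parallel gripper is mounted at the origin on a cart in front of the work surface, level with it; the furniture and walls round the work are solid. World frame = base frame: x ahead of the robot, y to its left, z up, the work surface at z = 0. Lengths are in mm, angles in rad, forces in N, time in s.
With the tool pointing down it reaches from about 425 to 950 mm from the base axis. Payload 4.7 kg.
Tool frame: the origin (TCP) lies at the very end of the fingers, on their centre line; the grasp point (between the pads) lies 19 mm behind it; z points along the fingers, y is the line along which they close (so a half turn about z gives the same grasp; the last joint's range is limited). The gripper opens to 87 mm and grips with 3 to 60 N. Pads are 19 mm wide; open, the fingers measure 117 mm over their backs; the gripper's body (75 mm by 190 mm) begins 51 mm behind the grasp point.
Start: joints at [1.185, 0.469, -0.049, 1.532, 0.024, 1.141, -0.082], TCP at [235.81, -632.49, 222.573] pointing down, gripper open.
Joint ranges: [-2.59, 2.59], [-0.33, 1.99], [-1.39, 1.29], [0.1, 2.45], [-1.04, 4.18], [0.21, 1.99], [-2.66, 2.66]. Speed limits (rad/s): [2.57, 2.57, 3.14, 3.14, 3.14, 3.14, 3.14].

### API

Orientations are given as [roll, pitch, yaw] about the fixed x, y, z axes, in that order (R = Rz(yaw) Ry(pitch) Rx(roll)).
In Python, from workcell import * gives the robot as it stands.
- The arm moves only by the tool drive_tool, never from a script. Its argument "motion" is a list that holds one entry, the list of rows, each a list of 7 numbers: the shift along the tool's x, y, z in units of 30 mm (1.0 is 30 mm), then the turn, a rotation vector about the tool's x, y, z in rad, then the closure, from -1 (fully open) to 1 (shut). In form: [[[tx, ty, tz, rx, ry, rz, jaw], ...]]. A call has 1 to 8 rows; each row shifts and turns the commanded pose from where the row before left it, along the tool's axes as they then stand; what a row does not reach is not made up. A row lasts 1/10 s, in which the tool goes at most 50 mm and 8.59 degrees, less where a joint would pass 70% of its speed; a pose out of reach is approached as far as the arm can. A call is refused whole if a number of a shift passes 1 or a number of a turn 0.15, either way. A call with a gripper value outside its range is refused whole. The fingers move at their own pace and stop on an object; the grip force is fixed at half the most. Time passes only in rows, so rows that do not move let the fingers close. It gives the time, the measured TCP pose, the force, the opening and the grip force at its end, in the units of the state.
- sense(): the state, without advancing time (a new reading comes with each control period).
- snapshot(name): name is "scene" or "top" or "wrist"; returns a dict with "frame" (420x560x3 uint8, red, green, blue), "fx", "fy", "cx", "cy" (pixels), "R" (3x3) and "t" (3): a world point X has camera coordinates R X + t; the wrist camera has in their place "T_tool_cam" (4x4, takes a point from camera to tool coordinates, whose origin is the TCP and whose axes are the flange's). Camera axes: x right, y down, z forward; pixel columns grow to the right and rows downward; lengths in mm; the calibration is good to about 2 mm. A picture is of the moment at which its call begins: read the wrist's pose just before it. There is no depth.
- finish_job(): hands the job in; it is judged then, once.
Trained networks look in a picture, given as the dict that the camera call returned (one of the last four; its "shot" number tells which), for a name from the list of things; names that differ only in an ending like _2 or _b are one class to them, and where a whole thing is asked for, a point or a joint stands for the part that bears it (a point fixed in the world has none). Each returns a list of dicts, best first, with "conf" (0 to 1); they miss things now and then, are a little off and sometimes report something else, mostly with a low value. They report only what shows in the picture. A call takes as long as a camera call. They do not tell look-alikes from the thing itself.
- outline_of(picture, query): "mask" (420x560 bool, what is visible of it) and "extent" ([left, top, right, bottom] in pixels, round what is visible of it).
- place_of(picture, query): "xy" ([column, row] in pixels: a listed point, or the origin of a listed thing).
The state is a dict: "time": time; "joint_positions": joint angles; "joint_vel": joint speeds; "joint_efforts": joint torques, N m; "tool_pos": TCP position; "ee_rot": TCP orientation; "wrist_force": force on the tool from outside, world axes, zero at the start; "wrist_torque": the same for the moment, N m; "gripper_width": opening from 0.0 (shut) to 1.0 (fully open); "finger_force": force on a finger pad.
Only numpy, scipy, OpenCV 4.12 (cv2) and the standard library are available. Lean on these libraries where they do the work, as an engineer would, in place of code of your own. Each camera call takes 0.05 s, during which the arm holds its last target. There are 200 camera calls.

## Working session

There is one attempt and no reset: what is moved stays moved. The work goes in short steps, Python scripts to look and compute and a tool call to move; the robot and the scene stay as the last step left them, time stands still between calls to the robot, and variables do not carry over. Pictures are saved under pics/ and viewed, at most 10 in all, crops included, and the job is handed in when it is done.

Besides the shell and the picture viewer there is one more tool, called in YAML: its name, and indented under it one key for each argument. drive_tool: Moves the arm, as the interface text tells. Its arguments: {"type":"object","properties":{"motion":{"type":"array"}},"required":["motion"]}

```bash
mkdir -p pics; cat > h.py <<'E'
from workcell import *
import numpy as np, cv2
def ray(p,uv):
    R=np.array(p["R"]);t=np.array(p["t"])
    d=R.T@np.array([(uv[0]-p["cx"])/p["fx"],(uv[1]-p["cy"])/p["fy"],1]); return -R.T@t,d
def onz(p,uv,z):
    o,d=ray(p,uv); return o+d*(z-o[2])/d[2]
def proj(p,X):
    c=np.array(p["R"])@np.array(X,float)+np.array(p["t"]); return c[0]/c[2]*p["fx"]+p["cx"],c[1]/c[2]*p["fy"]+p["cy"]
def save(p,n): cv2.imwrite("pics/"+n,p["frame"][:,:,::-1])
E
python3 - <<'E'
from h import *
Z=dict(casing=0,flange=109,near_bore=75,far_bush=75,shaft=70,near_end=62,far_end=76,gear=68,ball_bearing=0,spanner=0,micrometer=0,screw_jar=0,roller_cone=0)
for n in("top","scene"):
    p=snapshot(n); save(p,n+".png"); print(n,-np.array(p["R"]).T@np.array(p["t"]))
    for q,z in Z.items():
        for r in place_of(p,q)[:3]: print(q,round(r["conf"],2),np.round(r["xy"],1),np.round(onz(p,r["xy"],z),1))
a=cv2.imread("pics/top.png");b=cv2.imread("pics/scene.png")
cv2.imwrite("pics/both.png",np.vstack([a,b])[:, :] if 0 else cv2.resize(np.hstack([a,b]),(800,300)))
s=sense();print(s)
E
```

```text
top [ 433.28605619   25.37907322 1302.02231612]
casing 0.72 [312.7 211.3] [536.1 -78.8   0. ]
casing 0.21 [300.4 152.2] [715.4 -37.9   0. ]
flange 0.9 [319.7 209. ] [534.3 -89.3 109. ]
flange 0.53 [317.4 210.5] [530. -83. 109.]
flange 0.44 [320.5 246.2] [432.  -93.3 109. ]
near_bore 0.65 [323. 239.] [ 452.4 -103.4   75. ]
far_bush 0.85 [311.6 185.7] [603.3 -68.3  75. ]
shaft 0.73 [249.  234.6] [459.9 106.1  70. ]
shaft 0.64 [313.9 208.2] [539.5 -76.4  70. ]
near_end 0.75 [233.7 208.8] [532.7 152.6  62. ]
near_end 0.72 [321.9 244.5] [ 436.8 -101.9   62. ]
far_end 0.77 [311.6 182.5] [612.3 -68.   76. ]
far_end 0.75 [254.1 245.1] [430.6  90.5  76. ]
gear 0.71 [314.4 216. ] [517.4 -78.4  68. ]
gear 0.71 [243.1 225.2] [486.2 123.8  68. ]
ball_bearing 0.61 [189.4 252.1] [405.  286.5   0. ]
ball_bearing 0.49 [383. 177.] [ 645.9 -290.5    0. ]
spanner 0.63 [310.3 182. ] [624.8 -69.8   0. ]
spanner 0.53 [191.6 279.9] [323.2 276.7   0. ]
micrometer 0.68 [303.  153.7] [711. -46.   0.]
screw_jar 0.77 [354.4 156.1] [ 707.8 -202.7    0. ]
screw_jar 0.42 [319.7 208.4] [545.4 -99.7   0. ]
roller_con
[... 1009 characters left out ...]
1445, -0.0485991 ,  1.53250413,  0.02408651,
        1.14099986, -0.08227294]), 'joint_vel': array([-2.82305992e-05,  6.32066665e-04,  5.59307972e-05, -5.21383781e-04,
        1.21536506e-04, -1.32013059e-03,  2.27063981e-04]), 'joint_efforts': array([ 1.12983744e-04, -5.07830679e+01, -8.06075404e-02, -2.36452693e+01,
       -6.12755050e-02,  3.09457246e-02,  1.28801963e-05]), 'tool_pos': array([ 235.80123499, -632.48999007,  222.56134017]), 'ee_rot': array([ 3.14153625e+00, -5.16465738e-05,  3.56810453e-01]), 'wrist_force': array([ 0.95475965, -0.04449902,  0.4871866 ]), 'wrist_torque': array([ 0.01249404, -0.04753543, -0.07421165]), 'finger_force': 0.0, 'gripper_width': 1.0014618316061616}
```

View image.

View pics/both.png

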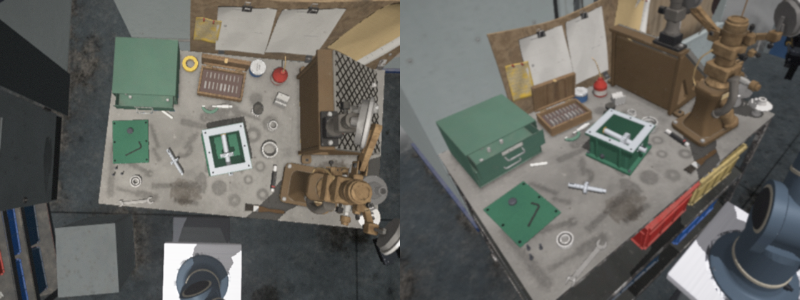

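```bash
python3 - <<'E'
import cv2,numpy as np
a=cv2.imread("pics/top.png")[150:270,220:370]
b=cv2.imread("pics/scene.png")[130:290,220:400]
cv2.imwrite("pics/crop.png",np.hstack([cv2.resize(a,(400,320),interpolation=2),cv2.resize(b,(400,320),interpolation=2)]))
E
```

```text
(no output)
```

View pics/crop.png

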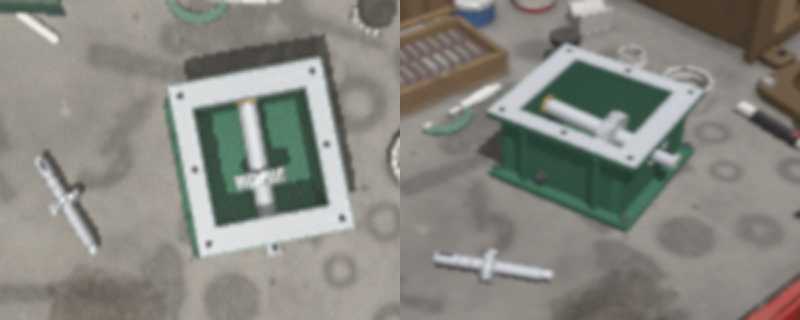

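```bash
python3 - <<'E'
from h import *
p=snapshot("top");save(p,"t2.png")
q=snapshot("scene");save(q,"s2.png")
for X in([0,0,0],[236,-632,223],[236,-632,450],[540,-75,300]): print(X,np.round(proj(p,X)),np.round(proj(q,X)))
C=[(167,87),(322,55),(355,228),(195,258)]
for c in C: print(np.round(onz(p,(c[0]/2.667+220,c[1]/2.667+150),109),1))
m=outline_of(p,"flange")
print([ (r["conf"],r["extent"]) for r in m[:2]])
g=cv2.cvtColor(p["frame"],cv2.COLOR_RGB2HSV)
mk=((g[...,2]>165)&(g[...,1]<50)).astype(np.uint8); n,l,st,ce=cv2.connectedComponentsWithStats(mk)
k=l[177,300]; print(st[1:][st[1:,4]>200])
for k in range(1,n):
  if st[k,4]>200 and 260<ce[k][0]<360:
    b=cv2.boxPoints(cv2.minAreaRect(np.argwhere(l==k)[:,::-1].astype(np.float32)));W=[onz(p,c,109)[:2] for c in b];print(np.round(W,1),np.mean(W,0))
E
```

```text
[0, 0, 0] [282. 394.] [493. 378.]
[236, -632, 223] [542. 331.] [542. 101.]
[236, -632, 450] [613. 355.] [588.   6.]
[540, -75, 300] [322. 200.] [309. 109.]
[605.1  14.9 109. ]
[ 642.9 -146.   109. ]
[ 463.5 -182.6  109. ]
[428.7 -18.2 109. ]
[(0.56, [282.2, 169.4, 353.3, 247.7])]
[[ 302   14   85   60 2922]
 [ 398   17   81   59  911]
 [ 376   21   48   46  774]
 [ 500   51   60   39  631]
 [ 351   83   22   22  374]
 [ 257  132   23   24  228]
 [ 507  145   14   59  298]
 [ 150  149   49   44  559]
 [ 283  172   72  106 2347]
 [ 308  188   18   39  267]
 [ 161  238   37   27  524]
 [ 337  241   30   40  376]
 [ 139  252   42   37  531]
 [ 228  340   48   80 2180]
 [ 312  350   26   70 1162]]
[[ 933.6  -31.6]
 [1113.9  -44.2]
 [1099.4 -269.9]
 [ 919.  -254.8]] [1016.48632857 -150.11152289]
[[736.  102.7]
 [764.4  65. ]
 [705.6  22.2]
 [677.4  59.8]] [720.85267354  62.4065209 ]
[[ 602.6   39.5]
 [ 642.3 -147.6]
 [ 380.9 -199.1]
 [ 343.   -14.7]] [492.20362865 -80.471405  ]
[[ 488.6  -55.9]
 [ 592.8  -61.8]
 [ 590.4 -108.6]
 [ 486.1 -102.3]] [539.50118748 -82.13540437]
[[ 354.7 -134.9]
 [ 451.9 -191.6]
 [ 424.5 -239.7]
 [ 327.6 -182.8]] [ 389.66056329 -187.23399439]
[[ -26.8  -78.2]
 [ 157.   -90.5]
 [ 153.1 -155.4]
 [ -30.8 -142.3]] [  63.1342932  -116.59643142]
```

View pics/t2.png

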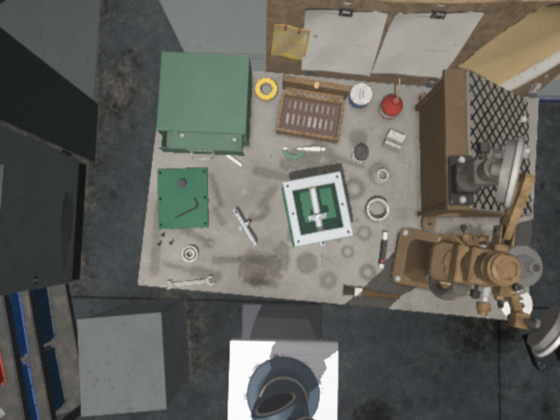

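View pics/s2.png

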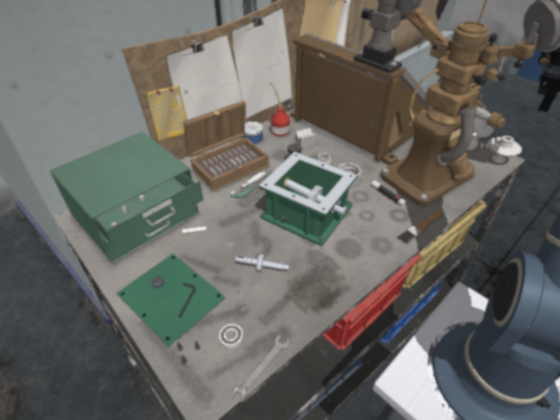

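Two things look like the shaft. One is the large shaft inside the casing, at top (314,208) and scene (304,191). The other is a smaller one loose on the bench, at top (247,227) and scene (262,262). The task means the one in the casing, and the crop shows its gear and its near end sticking out of the near wall. The bronze press at top (400-530,230-320) is close to the tool, so I'll retract first and then swing round.

drive_tool:
  motion:
    - [[-0.9,-0.33,0,0,0,0,-0.15],[-0.9,-0.33,0,0,0,0,-0.15],[-0.9,-0.33,-0.3,0,0,0,-0.15],[0.3,-0.92,-0.3,0,0,0,-0.15],[0.3,-0.92,-0.3,0,0,0,-0.15],[0.3,-0.92,-0.3,0,0,0,-0.15],[0.3,-0.92,-0.3,0,0,0,-0.15],[0.3,-0.92,-0.3,0,0,0,-0.15]]

```text
time: 2.35
tool_pos: [143.4, -486.7, 277.0]
ee_rot: [3.141, -0.0, 0.357]
wrist_force: [-0.1, -0.9, 0.2]
gripper_width: 0.579
finger_force: 0.0
```

drive_tool:
  motion:
    - [[0.3,-0.92,0,0,0,0,-0.15],[0.3,-0.92,0,0,0,0,-0.15],[0,0,-0.3,0,0,0.14,-0.15],[0,0,-0.3,0,0,0.14,-0.15],[0,0,-0.3,0,0,0.14,-0.15],[0,0,-0.3,0,0,0.14,-0.15],[0,0,0,0,0,0.14,-0.15],[0,0,0,0,0,0.14,-0.15]]

```text
time: 3.15
tool_pos: [141.1, -430.0, 313.1]
ee_rot: [3.141, -0.001, -0.489]
wrist_force: [-0.0, 0.1, 0.5]
gripper_width: 0.575
finger_force: 0.0
```

drive_tool:
  motion:
    - [[0,0,0,0,0,0.15,-0.15],[0,0,0,0,0,0.15,-0.15],[0,0,0,0,0,0.15,-0.15],[0,0,0,0,0,0.15,-0.15],[0,0,0,0,0,0.15,-0.15],[0,-1,0,0,0,-0.066,-0.15],[0,-1,0,0,0,-0.066,-0.15],[0,-1,0,0,0,-0.066,-0.15]]

```text
time: 3.95
tool_pos: [224.6, -394.3, 312.8]
ee_rot: [-3.141, -0.001, -1.033]
wrist_force: [-0.0, -0.1, -0.3]
gripper_width: 0.571
finger_force: 0.0
```

drive_tool:
  motion:
    - [[0,-1,0,0,0,-0.066,-0.15],[0,-1,0,0,0,-0.066,-0.15],[0,-1,0,0,0,-0.066,-0.15],[0,-1,0,0,0,-0.066,-0.15],[0,-1,0,0,0,-0.066,-0.15],[0,-1,0,0,0,-0.066,-0.15],[0,-1,0,0,0,-0.066,-0.15],[0,-1,0,0,0,-0.066,-0.15]]

```text
time: 4.75
tool_pos: [395.4, -229.0, 312.8]
ee_rot: [3.142, -0.001, -0.504]
wrist_force: [0.1, -0.2, 0.2]
gripper_width: 0.576
finger_force: 0.0
```

drive_tool:
  motion:
    - [[0,-1,0,0,0,-0.066,-0.15],[0,-1,0,0,0,-0.066,-0.15],[0,-1,0,0,0,-0.066,-0.15],[0,-1,0,0,0,-0.066,-0.15],[0,-1,0,0,0,-0.066,-0.15],[0,0,0,0,0,-0.1,-0.15],[0,0,0,0,0,-0.1,-0.15],[0,0,0,0,0,-0.1,-0.15]]

```text
time: 5.55
tool_pos: [449.4, -90.7, 312.7]
ee_rot: [3.141, -0.0, 0.128]
wrist_force: [-0.4, 0.1, -0.3]
gripper_width: 0.575
finger_force: 0.0
```

```bash
cat >> h.py <<'E'
from scipy.spatial.transform import Rotation as Ro
def wrist():
    s=sense(); p=snapshot("wrist"); T=np.array(p["T_tool_cam"]); 
    Rt=Ro.from_euler("xyz",s["ee_rot"]).as_matrix(); Rc=Rt@T[:3,:3]; o=Rt@T[:3,3]+np.array(s["tool_pos"])
    p["R"]=Rc.T; p["t"]=-Rc.T@o; return p
E
python3 - <<'E'
from h import *
s=sense();print(s["tool_pos"],s["ee_rot"],s["joint_positions"])
p=wrist();save(p,"w1.png"); print(proj(p,[535,-83,109]), p["T_tool_cam"])
E
```

```text
[449.3535373  -90.72838306 312.70203275] [ 3.14115582e+00 -2.71657095e-04  1.27721747e-01] [ 0.66930611  0.06995523 -0.58702525  1.86829376  0.04170994  1.21495237
 -1.37418947]
(np.float64(286.7915267156909), np.float64(96.26704368528993)) [[ 1.54868392e-04 -9.69060656e-01 -2.46822652e-01  6.64768059e+01]
 [ 9.99999734e-01  3.26009571e-04 -6.52511819e-04  2.05458411e-01]
 [ 7.12790079e-04 -2.46822485e-01  9.69060448e-01 -1.61609959e+02]
 [ 0.00000000e+00  0.00000000e+00  0.00000000e+00  1.00000000e+00]]
```

View pics/w1.png

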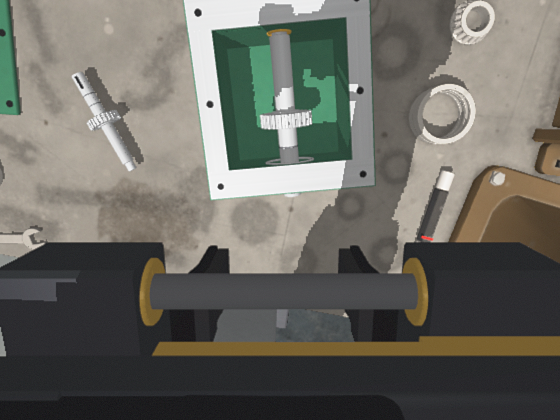

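```bash
cat > m.py <<'E'
from h import *
def meas(p,C):
    W=np.array([onz(p,c,109)[:2] for c in C]);c=W.mean(0)
    x=(W[0]+W[1]-W[2]-W[3])/2; y=(W[0]+W[3]-W[1]-W[2])/2
    print("centre",c.round(1),"len",np.linalg.norm(x).round(1),np.linalg.norm(y).round(1),"yaw",np.arctan2(x[1],x[0]).round(3),np.arctan2(-y[0],y[1]).round(3))
def net(p):
    for q,z in dict(flange=109,near_bore=75,far_bush=75,shaft=70,near_end=62,far_end=76,gear=68).items():
        for r in place_of(p,q)[:2]: print(q,round(r["conf"],2),np.round(r["xy"],1),np.round(onz(p,r["xy"],z),1))
E
python3 - <<'E'
from m import *
p=wrist(); meas(p,[(214,32),(347,17),(352,160),(229,170)]); net(p)
E
```

```text
centre [533.4 -81.9] len 125.0 119.2 yaw 0.206 0.222
flange 0.58 [279.4  94.9] [535.2 -75.9 109. ]
flange 0.54 [277.6  25.1] [593.8 -66.8 109. ]
near_bore 0.79 [287.4 167.5] [465.2 -93.1  75. ]
far_bush 0.64 [279.3  25.9] [600.6 -67.1  75. ]
shaft 0.92 [112.8 134.5] [475.2  93.6  70. ]
shaft 0.6 [284.3  94.2] [538.7 -80.1  70. ]
near_end 0.68 [290.9 193.4] [ 435.4 -101.2   62. ]
near_end 0.68 [78.2 71.4] [533.9 133.6  62. ]
far_end 0.55 [131.7 168.4] [442.9  70.4  76. ]
far_end 0.53 [277.7  20.8] [604.7 -65.   76. ]
gear 0.92 [101.2 118.2] [490.2 106.8  68. ]
gear 0.88 [287.8 121.8] [511.9 -87.4  68. ]
```

drive_tool:
  motion:
    - [[0.6,0,0,0,0,-0.035,-0.15],[0.6,0,0,0,0,-0.035,-0.15],[0,0,0,0,0,0,-0.15]]

```text
time: 6.3
tool_pos: [486.5, -85.5, 312.4]
ee_rot: [-3.14, -0.001, 0.194]
wrist_force: [-0.4, 0.5, 0.5]
gripper_width: 0.577
finger_force: 0.0
```

```bash
python3 - <<'E'
from m import *
p=wrist(); save(p,"w2.png"); net(p); print(sense()["tool_pos"],sense()["ee_rot"])
np.save("w2.npy",dict(R=p["R"],t=p["t"],fx=p["fx"],fy=p["fy"],cx=p["cx"],cy=p["cy"]),allow_pickle=True)
cv2.imwrite("pics/w2c.png",cv2.resize(p["frame"][:240,160:420,::-1],(650,600),interpolation=cv2.INTER_CUBIC))
E
```

```text
flange 0.74 [287.9 137.2] [535.2 -80.1 109. ]
near_bore 0.57 [290.  203.4] [464.9 -96.8  75. ]
far_bush 0.74 [285.   63.8] [603.2 -63.9  75. ]
shaft 0.9 [116.6 152.3] [482.8  95.1  70. ]
shaft 0.63 [287.6 130.3] [540.3 -79.1  70. ]
near_end 0.91 [87.3 92. ] [538.1 133.8  62. ]
near_end 0.24 [285.   63.9] [604.8 -63.6  62. ]
far_end 0.58 [135.3 189.3] [448.2  69.5  76. ]
gear 0.6 [288.2 154.6] [515.4 -84.7  68. ]
gear 0.6 [108.4 139. ] [494.8 105.6  68. ]
[484.56972197 -86.2178197  312.68270318] [3.14104221e+00 2.10111149e-05 1.92175447e-01]
```

View pics/w2c.png

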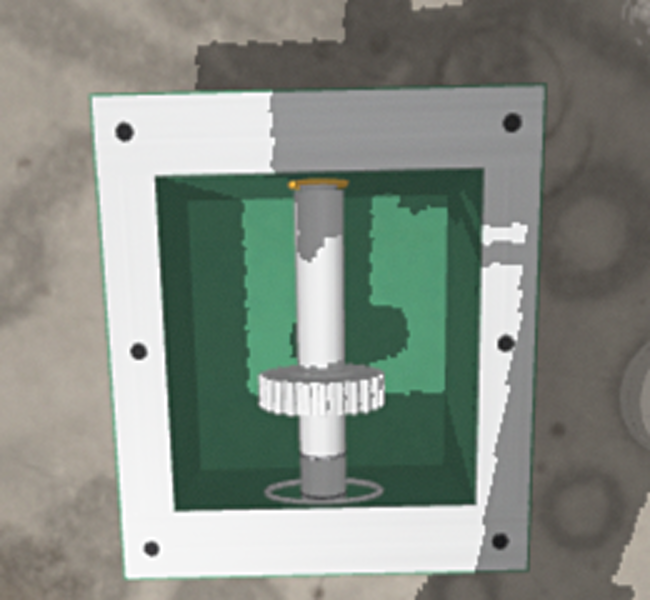

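```bash
cat > plan.py <<'E'
import numpy as np, heapq, sys
# 2D casing frame x,z ; config: grip point (shaft origin) x,z, shaft angle th; tool angle = th+dl
rects=[(-77,-63,0,51.5),(-77,-63,98.5,109),(-91,-63,100,109),(63,77,0,66),(63,77,84,109),(63,91,100,109),(-77,77,0,15)]
def ptsrect(a,b,c,d,s=3.):
    X=np.linspace(a,b,max(2,int((b-a)/s)+1));Z=np.linspace(c,d,max(2,int((d-c)/s)+1))
    return np.vstack([np.c_[X,0*X+c],np.c_[X,0*X+d],np.c_[0*Z+a,Z],np.c_[0*Z+b,Z]])
SH=np.vstack([ptsrect(-107,56,-10,10),ptsrect(56,71,-7.5,7.5),ptsrect(-31,-17,-27,27)])
def clear(P):
    d=np.full(P.shape[:-1],1e9)
    for a,b,c,e in rects:
        dx=np.maximum(a-P[...,0],P[...,0]-b);dz=np.maximum(c-P[...,1],P[...,1]-e)
        s=np.hypot(np.maximum(dx,0),np.maximum(dz,0))+np.minimum(np.maximum(dx,dz),0);d=np.minimum(d,s)
    return d.min(-1)
def rot(P,t): c,s=np.cos(t),np.sin(t);return np.c_[P[:,0]*c-P[:,1]*s,P[:,0]*s+P[:,1]*c]
def evalc(x,z,th,dl,h,gx=4):
    P=rot(SH,th)+[x,z]
    B=rot(ptsrect(-37.5,37.5,h,h+60),dl)  # tool body rel grip (body begins h above axis)
    F=rot(ptsrect(-12,12,-(70-h),h),dl)
    T=rot(np.vstack([F,B])+0,0)
    T=T+[gx,0]; T=rot(T,th)+[x,z]
    bodyz=(rot(rot(ptsrect(-37.5,37.5,h,h+60),dl)+[gx,0],th)[:,1]+z).min()-109
    return min(clear(P),clear(T),bodyz)
E
cat > run.py <<'E'
from plan import *
xs=np.arange(-30,81,3.);zs=np.arange(66,200,3.);ts=np.arange(0,1.0,0.06)
for dl,h in [(0.,57),(-0.15,57),(-.3,57),(-.45,57)]:
    C=np.array([[[evalc(x,z,t,dl,h) for t in ts] for z in zs] for x in xs])
    s=(np.argmin(abs(xs+17)),np.argmin(abs(zs-72)),1)
    best={};par={};pq=[(-C[s],s,None)];goal=None
    while pq:
        c,n,p=heapq.heappop(pq)
        if n in best: continue
        best[n]=-c;par[n]=p
        if zs[n[1]]>190: goal=n;break
        for d in np.ndindex(3,3,3):
            m=tuple(np.add(n,d)-1)
            if min(m)<0 or any(m[i]>=C.shape[i] for i in range(3)) or m in best: continue
            heapq.heappush(pq,(max(c,-C[m]),m,n))
    print("dl",dl,"start",C[s].round(1),"bottleneck",best[goal].round(1))
    path=[];n=goal
    while n: path.append(n);n=par[n]
    np.save(f"path{dl}.npy",[(xs[a],zs[b],ts[c],C[a,b,c]) for a,b,c in path[::-1]])
E
python3 - <<'E' ; time python3 run.py
from m import *
p=np.load("w2.npy",allow_pickle=True).item()
f=lambda c:(160+c[0]/2.5,c[1]/2.5)
meas(p,[f(c) for c in[(156,177),(483,168),(475,503),(175,510)]])
meas(p,[f(c) for c in[(91,94),(545,85),(527,570),(127,578)]])
for c,z in [((322,190),86),((321.5,360),78),((321.5,390),98),((323,480),74)]: print(onz(p,f(c),z).round(1))
print("gear faces",[onz(p,f(c),96).round(1) for c in[(321,378),(321,414)]])
E
```

```text
centre [534.  -81.2] len 124.8 119.3 yaw 0.214 0.219
centre [534.  -81.3] len 180.7 162.1 yaw 0.217 0.214
[591.6 -69.9  86. ]
[527.1 -82.7  78. ]
[516.8 -84.5  98. ]
[476.9 -93.5  74. ]
gear faces [array([521.3, -83.5,  96. ]), array([507.2, -86.3,  96. ])]
dl 0.0 start 7.0 bottleneck 7.0
dl -0.15 start 7.0 bottleneck 7.0
dl -0.3 start 7.0 bottleneck 7.0
dl -0.45 start 1.7 bottleneck 1.7
real	2m33.362s
user	2m32.436s
sys	0m0.047s
```

```bash
python3 - <<'E'
import numpy as np
for d in ("0.0","-0.15"):
    print(d);print(np.load(f"path{d}.npy").round(2)[:].tolist())
E
```

```text
0.0
[[-18.0, 72.0, 0.06, 7.0], [-21.0, 69.0, 0.0, 7.5], [-24.0, 69.0, 0.0, 7.5], [-24.0, 72.0, 0.0, 8.0], [-24.0, 75.0, 0.0, 8.0], [-24.0, 78.0, 0.0, 8.0], [-21.0, 81.0, 0.06, 9.44], [-21.0, 84.0, 0.12, 7.99], [-18.0, 87.0, 0.18, 9.47], [-18.0, 90.0, 0.24, 8.47], [-15.0, 93.0, 0.3, 7.95], [-12.0, 96.0, 0.36, 7.74], [-9.0, 99.0, 0.36, 8.51], [-6.0, 99.0, 0.36, 7.45], [-3.0, 102.0, 0.36, 7.97], [0.0, 102.0, 0.36, 7.83], [3.0, 105.0, 0.36, 7.2], [6.0, 108.0, 0.42, 7.8], [9.0, 111.0, 0.42, 7.95], [12.0, 111.0, 0.42, 8.17], [15.0, 114.0, 0.42, 7.69], [12.0, 117.0, 0.48, 7.33], [15.0, 117.0, 0.48, 7.22], [18.0, 120.0, 0.48, 8.4], [15.0, 123.0, 0.54, 7.91], [18.0, 126.0, 0.54, 8.09], [15.0, 129.0, 0.6, 8.83], [18.0, 132.0, 0.6, 8.09], [15.0, 135.0, 0.66, 9.06], [12.0, 135.0, 0.66, 7.25], [9.0, 138.0, 0.72, 7.79], [6.0, 141.0, 0.78, 7.14], [6.0, 144.0, 0.84, 7.94], [3.0, 147.0, 0.9, 8.89], [0.0, 147.0, 0.96, 7.37], [-3.0, 150.0, 0.96, 8.13], [-3.0, 153.0, 0.96, 7.93], [0.0, 156.0, 0.96, 8.64], [3.0, 159.0, 0.96, 9.48], [3.0, 162.0, 0.96, 7.71], [6.0, 165.0, 0.96, 8.43], [9.0, 168.0, 0.96, 9.
[... 841 characters left out ...]
 0.48, 8.4], [15.0, 123.0, 0.54, 7.91], [18.0, 126.0, 0.54, 8.09], [15.0, 129.0, 0.6, 8.83], [18.0, 132.0, 0.6, 8.09], [15.0, 135.0, 0.66, 9.06], [12.0, 135.0, 0.66, 7.25], [9.0, 138.0, 0.72, 7.79], [6.0, 141.0, 0.78, 7.14], [6.0, 144.0, 0.84, 7.94], [3.0, 147.0, 0.9, 8.89], [0.0, 147.0, 0.96, 7.37], [-3.0, 150.0, 0.96, 8.13], [-3.0, 153.0, 0.96, 7.93], [0.0, 156.0, 0.96, 8.64], [3.0, 159.0, 0.96, 9.48], [3.0, 162.0, 0.96, 7.71], [6.0, 165.0, 0.96, 8.43], [9.0, 168.0, 0.96, 9.13], [9.0, 171.0, 0.96, 7.41], [12.0, 174.0, 0.96, 8.19], [15.0, 177.0, 0.96, 9.11], [15.0, 180.0, 0.96, 8.45], [15.0, 183.0, 0.96, 8.44], [15.0, 186.0, 0.96, 8.44], [15.0, 189.0, 0.96, 8.44], [15.0, 192.0, 0.96, 8.51]]
```

```bash
cat > ev.py <<'E'
from plan import *
W=[(4.5,68.5,.08),(4.5,69.5,.08),(-18,70,.08),(-21,80,.08),(-18,88,.2),(-12,97,.36),(6,107,.38),(15,114,.42),(40,127,.42),(52,133,.42),(52,170,.42)]
for a,b in zip(W,W[1:]):
    print(a,b,[round(float(evalc(*(np.array(a)*(1-s)+np.array(b)*s),-.08,57,1)),1) for s in np.linspace(0,1,5)])
E
python3 ev.py; python3 - <<'E'
import numpy as np
y=.215;c,s=np.cos(y),np.sin(y)
x=4.5+1; print("grip world",534+x*c,-81.3+x*s)
E
```

```text
(4.5, 68.5, 0.08) (4.5, 69.5, 0.08) [-0.3, -0.0, 0.2, 0.5, 0.7]
(4.5, 69.5, 0.08) (-18, 70, 0.08) [0.7, 1.2, 1.1, 3.2, 3.8]
(-18, 70, 0.08) (-21, 80, 0.08) [3.8, 6.3, 8.8, 9.7, 8.9]
(-21, 80, 0.08) (-18, 88, 0.2) [8.9, 9.0, 9.0, 9.1, 9.3]
(-18, 88, 0.2) (-12, 97, 0.36) [9.3, 8.8, 7.7, 6.8, 8.4]
(-12, 97, 0.36) (6, 107, 0.38) [8.4, 8.9, 8.6, 8.1, 7.7]
(6, 107, 0.38) (15, 114, 0.42) [7.7, 7.7, 7.7, 7.7, 7.7]
(15, 114, 0.42) (40, 127, 0.42) [7.7, 7.3, 6.8, 6.4, 6.1]
(40, 127, 0.42) (52, 133, 0.42) [6.1, 6.2, 7.8, 10.3, 13.2]
(52, 133, 0.42) (52, 170, 0.42) [13.2, 13.2, 15.4, 19.1, 22.9]
grip world 539.3733701681377 -80.1265891443457
```

drive_tool:
  motion:
    - [[0.92,0.075,0.5,0,0,-0.01,-0.15],[0.92,0.075,0.5,0,0,-0.01,-0.15],[0,0,1,0,0,0,-0.15],[0,0,1,0,0,0,-0.15],[0,0,1,0,0,0,-0.15],[0,0,1,0,0,0,-0.15],[0,0,0,0,0,0,-0.15]]

```text
time: 7.4
tool_pos: [536.8, -79.9, 158.9]
ee_rot: [-3.139, 0.008, 0.213]
wrist_force: [-1.1, -0.2, -1.1]
gripper_width: 0.571
finger_force: 0.0
```

```bash
python3 - <<'E'
from m import *
s=sense();print(s["tool_pos"],s["ee_rot"],s["joint_positions"])
p=wrist(); save(p,"w3.png")
R=Ro.from_euler("xyz",s["ee_rot"]).as_matrix()
print(proj(p,[539.4,-80.1,78]),proj(p,s["tool_pos"]))
E
```

```text
[536.77175075 -79.86507564 158.94661255] [-3.13885352  0.00793554  0.2126942 ] [ 0.528891    0.38583705 -0.57831443  1.88695747  0.25411624  0.95078249
 -1.52467305]
(np.float64(284.8519307911223), np.float64(215.941158283578)) (np.float64(283.21755030805804), np.float64(267.04979535102274))
```

View pics/w3.png

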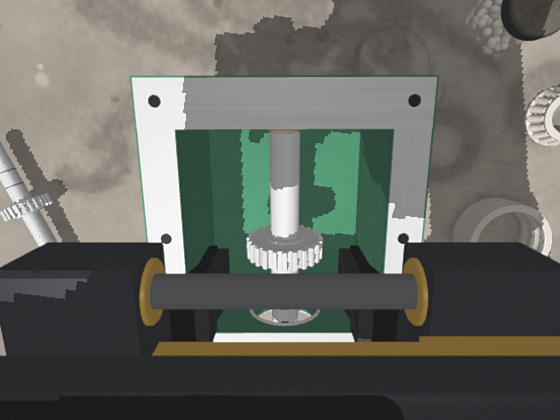

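```bash
python3 - <<'E'
from m import *
s=sense();print(s["tool_pos"],s["ee_rot"])
p=wrist(); y=.215;c,sn=np.cos(y),np.sin(y)
def cas(X): d=np.array(X)[:2]-[534,-81.3]; return (d@[c,sn]).round(1),(d@[-sn,c]).round(1)
print("rims",[cas(onz(p,(285,r),94)) for r in(249,269)])
print([cas(onz(p,u,109)) for u in[(176,130),(394,130)]])
print("axis",[cas(onz(p,u,z)) for u,z in[((284.7,140),85),((284.7,215),79)]])
print("tcp",cas(s["tool_pos"]))
E
```

```text
[538.70241149 -79.77081422 161.3498661 ] [-3.14027076  0.00354001  0.21263112]
rims [(np.float64(-10.6), np.float64(-0.5)), (np.float64(-24.4), np.float64(-0.4))]
[(np.float64(64.8), np.float64(60.0)), (np.float64(64.5), np.float64(-60.9))]
axis [(np.float64(57.8), np.float64(-0.4)), (np.float64(8.1), np.float64(-0.3))]
tcp (np.float64(4.9), np.float64(0.5))
```

drive_tool:
  motion:
    - [[0.1,0.03,0.8,0,0,0,-0.15],[0,0,0.8,0,0,0,-0.15],[0,0,0.8,0,0,0,-0.15],[0,0,0.6,0,0,0,-0.15],[0,0,0.4,0,0,0,-0.15],[0,0,0.13,0,0,0,-0.15],[0,0,0,0,0,0,-0.15],[0,0,0,0,0,0,-0.15]]

```text
time: 8.3
tool_pos: [544.2, -79.9, 57.9]
ee_rot: [3.141, -0.002, 0.213]
wrist_force: [-0.8, 0.3, 0.0]
gripper_width: 0.575
finger_force: 0.0
```

drive_tool:
  motion:
    - [[-0.06,0,0.08,0,0,0,-0.15],[0,0,0,0,0,0,0.3],[0,0,0,0,0,0,0.6],[0,0,0,0,0,0,0.8],[0,0,0,0,0,0,1],[0,0,0,0,0,0,1],[0,0,0,0,0,0,1],[0,0,0,0,0,0,1]]

```text
time: 9.1
tool_pos: [541.4, -79.8, 54.4]
ee_rot: [-3.141, -0.0, 0.213]
wrist_force: [-0.6, 1.6, 1.8]
gripper_width: 0.219
finger_force: 30.0
```

drive_tool:
  motion:
    - [[0,0,-0.035,0,0,0,1],[-0.15,0,0,0,0,0,1],[-0.2,0,0,0,0,0,1],[0,0,0,0,0,0,1]]

```text
time: 9.5
tool_pos: [529.1, -83.2, 54.6]
ee_rot: [3.142, 0.003, 0.212]
wrist_force: [-0.5, -0.1, -4.6]
gripper_width: 0.22
finger_force: 30.0
```

```bash
python3 -c "
from h import *
s=sense();print(s['tool_pos'],s['wrist_force'],s['wrist_torque'],s['gripper_width'])"
```

```text
[529.05160885 -83.2269851   54.57852011] [-0.47765107 -0.08640176 -4.64887649] [-0.01761446 -0.04684527 -0.04439945] 0.21978065939952496
```

drive_tool:
  motion:
    - [[-0.18,0,-0.03,0,0,0,1],[-0.18,0,0,0,0,0,1],[0,0,0,0,0,0,1],[0,0,0,0,0,0,1]]

```text
time: 9.9
tool_pos: [520.5, -84.9, 56.3]
ee_rot: [3.141, -0.0, 0.213]
wrist_force: [0.1, 0.7, -4.3]
gripper_width: 0.221
finger_force: 30.0
```

```bash
python3 - <<'E'
from m import *
s=sense();print(s['tool_pos'],s['wrist_force'])
p=wrist(); save(p,"w4.png"); q=snapshot("top")
cv2.imwrite("pics/w4c.png",np.hstack([cv2.resize(p["frame"][60:340,140:430,::-1],(420,400)),cv2.resize(q["frame"][160:260,270:365,::-1],(380,400),interpolation=2)]))
E
```

```text
[520.50566334 -84.86243538  56.27524321] [ 0.12393495  0.66462893 -4.27609363]
```

View pics/w4c.png

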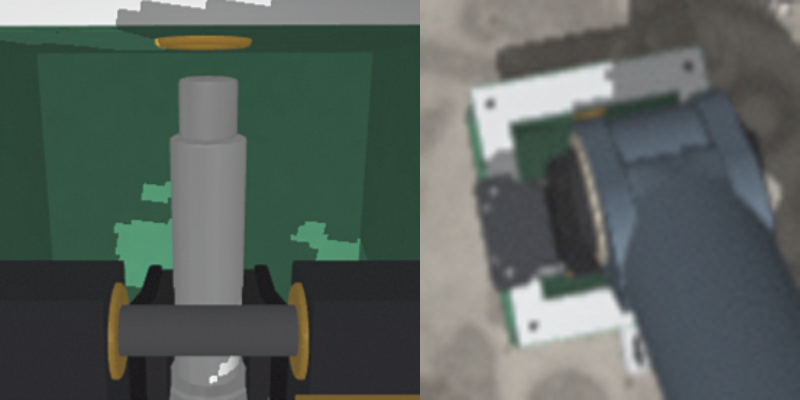

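```bash
cat > rows.py <<'E'
from m import *
y=.213;c,sn=np.cos(y),np.sin(y);O=np.array([535.2,-81.0])
gx=1.5;th0=.08
def cur():
    s=sense();d=s["tool_pos"][:2]-O
    R=Ro.from_euler("xyz",s["ee_rot"]).as_matrix()
    phi=np.arcsin(R[2,0]); return d@[c,sn],d@[-sn,c],s["tool_pos"][2],phi,s
def tcp(x,z,th):
    f=th-th0; return np.array([x+gx*np.cos(th)+13*np.sin(f),z+gx*np.sin(th)-13*np.cos(f),f])
def rows(W,n):
    X,Y,Z,phi,s=cur(); print("cur casing",np.round([X,Y,Z,phi],2),"F",s["wrist_force"].round(1))
    th=phi+th0; print("shaft origin",np.round([X-gx*np.cos(th)-13*np.sin(phi),Z-gx*np.sin(th)+13*np.cos(phi),th],2))
    P=np.array([X,Z,phi])
    for w,k in zip(W,n):
        T=tcp(*w);st=(T-P)/k
        for i in range(k):
            f=P[2];t=[st[0]*np.cos(f)+st[1]*np.sin(f),st[0]*np.sin(f)-st[1]*np.cos(f)]
            print([round(t[0]/30,2),0,round(t[1]/30,2),0,round(st[2],3),0,1]); P=P+st
E
python3 - <<'E'
from rows import *
p=wrist()
o,d=ray(p,(283.6,114)); k=lambda v:(v[:2]@[c,sn])
for xx in(53.5,55.5):
    t=(xx-((o[:2]-O)@[c,sn]))/k(d); print("tip top z",xx,(o+d*t)[2])
W=[(-21,80,.08),(-18,88,.2),(-12,97,.36),(6,107,.38),(15,114,.42)]
rows(W,[2,2,3,2,1])
E
```

```text
tip top z 53.5 25.83108348590838
tip top z 55.5 -170.7080110988331
cur casing [-14.78  -0.55  56.32   0.  ] F [ 0.  -0.1 -5. ]
shaft origin [-16.28  69.2    0.08]
[np.float64(-0.08), 0, np.float64(-0.18), 0, np.float64(-0.0), 0, 1]
[np.float64(-0.08), 0, np.float64(-0.18), 0, np.float64(-0.0), 0, 1]
[np.float64(0.08), 0, np.float64(-0.14), 0, np.float64(0.06), 0, 1]
[np.float64(0.08), 0, np.float64(-0.13), 0, np.float64(0.06), 0, 1]
[np.float64(0.1), 0, np.float64(-0.1), 0, np.float64(0.053), 0, 1]
[np.float64(0.11), 0, np.float64(-0.09), 0, np.float64(0.053), 0, 1]
[np.float64(0.11), 0, np.float64(-0.08), 0, np.float64(0.053), 0, 1]
[np.float64(0.34), 0, np.float64(-0.08), 0, np.float64(0.01), 0, 1]
[np.float64(0.34), 0, np.float64(-0.07), 0, np.float64(0.01), 0, 1]
[np.float64(0.37), 0, np.float64(-0.14), 0, np.float64(0.04), 0, 1]
```

drive_tool:
  motion:
    - [[-0.08,0,-0.18,0,0,0,1],[-0.08,0,-0.18,0,0,0,1],[0.08,0,-0.14,0,0.06,0,1],[0.08,0,-0.13,0,0.06,0,1],[0,0,0,0,0,0,1]]

```text
time: 10.55
tool_pos: [518.8, -85.4, 75.8]
ee_rot: [3.141, -0.119, 0.212]
wrist_force: [-0.9, 1.2, -5.4]
gripper_width: 0.223
finger_force: 30.0
```

```bash
python3 - <<'E'
from rows import *
gx=2.5
rows([(-12,97,.36),(6,107,.38),(15,114,.42)],[3,2,1])
q=snapshot("scene");save(q,"s5.png");p=wrist();cv2.imwrite("pics/s5c.png",np.hstack([cv2.resize(q["frame"][110:260,220:400,::-1],(450,375),interpolation=2),cv2.resize(p["frame"][60:340,140:430,::-1],(350,375))]))
E
```

```text
cur casing [-17.01  -0.87  75.78   0.12] F [-0.9  1.2 -5.4]
shaft origin [-20.02  88.4    0.2 ]
[np.float64(0.12), 0, np.float64(-0.09), 0, np.float64(0.054), 0, 1]
[np.float64(0.13), 0, np.float64(-0.08), 0, np.float64(0.054), 0, 1]
[np.float64(0.13), 0, np.float64(-0.08), 0, np.float64(0.054), 0, 1]
[np.float64(0.34), 0, np.float64(-0.08), 0, np.float64(0.01), 0, 1]
[np.float64(0.34), 0, np.float64(-0.07), 0, np.float64(0.01), 0, 1]
[np.float64(0.37), 0, np.float64(-0.14), 0, np.float64(0.04), 0, 1]
```

View pics/s5c.png

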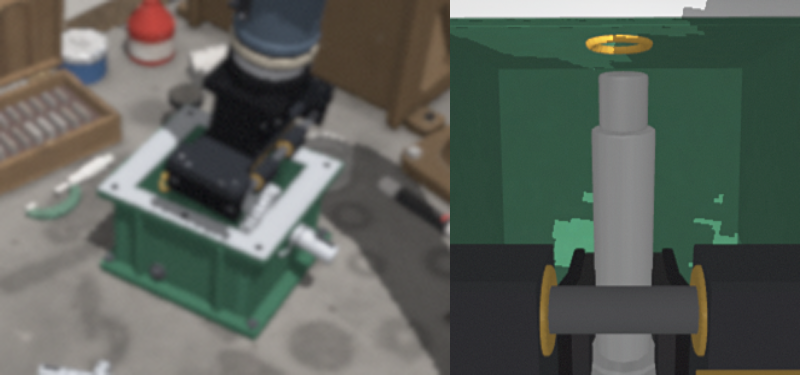

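The journal is out of its bush, and the grip looks unchanged: the tip is at the same place in the wrist picture, and the force is just the shaft's weight. Next I'll tip the far end up.

drive_tool:
  motion:
    - [[0.13,0,-0.09,0,0.054,0,1],[0.13,0,-0.08,0,0.054,0,1],[0.13,0,-0.08,0,0.054,0,1],[0,0,0,0,0,0,1],[0,0,0,0,0,0,1]]

```text
time: 11.15
tool_pos: [530.5, -82.7, 84.6]
ee_rot: [-3.142, -0.281, 0.213]
wrist_force: [-0.3, 0.2, -4.0]
gripper_width: 0.219
finger_force: 30.0
```

```bash
python3 - <<'E'
import rows as r
r.gx=2.5
r.rows([(6,107,.38),(15,114,.42),(40,127,.42)],[2,1,2])
p=r.wrist();r.save(p,"w6.png")
E
```

```text
cur casing [-4.98 -0.62 84.6   0.28] F [-0.3  0.2 -4. ]
shaft origin [-10.92  96.21   0.36]
[np.float64(0.32), 0, np.float64(-0.1), 0, np.float64(0.01), 0, 1]
[np.float64(0.33), 0, np.float64(-0.09), 0, np.float64(0.01), 0, 1]
[np.float64(0.37), 0, np.float64(-0.14), 0, np.float64(0.04), 0, 1]
[np.float64(0.47), 0, np.float64(-0.07), 0, np.float64(0.0), 0, 1]
[np.float64(0.47), 0, np.float64(-0.07), 0, np.float64(0.0), 0, 1]
```

drive_tool:
  motion:
    - [[0.32,0,-0.1,0,0.01,0,1],[0.33,0,-0.09,0,0.01,0,1],[0.19,0,-0.07,0,0.02,0,1],[0.18,0,-0.07,0,0.02,0,1],[0,0,0,0,0,0,1]]

```text
time: 11.7
tool_pos: [556.3, -77.0, 103.4]
ee_rot: [3.141, -0.343, 0.213]
wrist_force: [-0.3, 0.3, -4.5]
gripper_width: 0.222
finger_force: 30.0
```

```bash
python3 - <<'E'
import rows as r
r.gx=2.5
r.rows([(40,127,.42),(52,133,.42),(52,170,.42)],[2,1,2])
p=r.wrist();q=r.snapshot("scene")
r.cv2.imwrite("pics/s6c.png",r.np.hstack([r.cv2.resize(q["frame"][90:260,220:400,::-1],(400,375),interpolation=2),r.cv2.resize(p["frame"][60:340,140:430,::-1],(350,375))]))
E
```

```text
cur casing [ 21.42  -0.59 103.39   0.34] F [-0.3  0.3 -4.5]
shaft origin [ 14.77 114.61   0.42]
[np.float64(0.46), 0, np.float64(-0.05), 0, np.float64(-0.001), 0, 1]
[np.float64(0.46), 0, np.float64(-0.05), 0, np.float64(-0.001), 0, 1]
[np.float64(0.44), 0, np.float64(-0.06), 0, np.float64(0.0), 0, 1]
[np.float64(0.21), 0, np.float64(-0.58), 0, np.float64(0.0), 0, 1]
[np.float64(0.21), 0, np.float64(-0.58), 0, np.float64(0.0), 0, 1]
```

View pics/s6c.png

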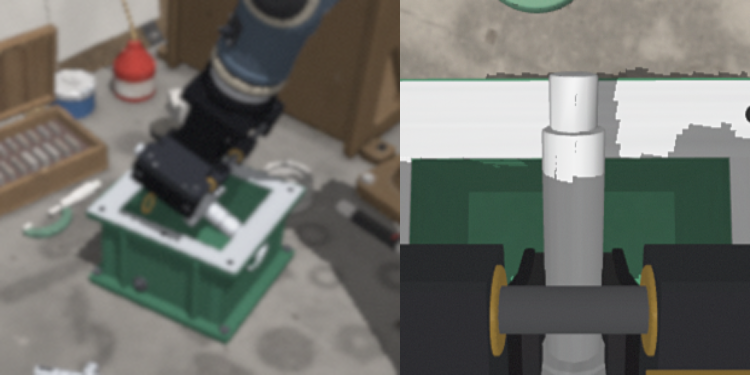

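Far end is over the far flange and the force is still only the weight, so I'll ease it out along the diagonal.

drive_tool:
  motion:
    - [[0.31,0,-0.05,0,0,0,1],[0.31,0,-0.04,0,0,0,1],[0.31,0,-0.04,0,0,0,1],[0.44,0,-0.06,0,0,0,1],[0,0,0,0,0,0,1]]

```text
time: 12.3
tool_pos: [595.5, -68.4, 124.2]
ee_rot: [3.141, -0.347, 0.214]
wrist_force: [0.3, 0.9, -4.2]
gripper_width: 0.216
finger_force: 30.0
```

```bash
python3 - <<'E'
import rows as r
r.gx=2.5
r.rows([(52,170,.42),(40,285,.42)],[2,5])
p=r.wrist()
for q in("far_end","gear"):
    for k in r.place_of(p,q)[:1]: print(q,k["conf"],k["xy"])
E
```

```text
cur casing [ 61.57  -0.38 124.18   0.35] F [ 0.3  0.9 -4.2]
shaft origin [ 54.87 135.37   0.43]
[np.float64(0.15), 0, np.float64(-0.56), 0, np.float64(-0.004), 0, 1]
[np.float64(0.15), 0, np.float64(-0.56), 0, np.float64(-0.004), 0, 1]
[np.float64(0.18), 0, np.float64(-0.75), 0, np.float64(0.0), 0, 1]
[np.float64(0.18), 0, np.float64(-0.75), 0, np.float64(0.0), 0, 1]
[np.float64(0.18), 0, np.float64(-0.75), 0, np.float64(0.0), 0, 1]
[np.float64(0.18), 0, np.float64(-0.75), 0, np.float64(0.0), 0, 1]
[np.float64(0.18), 0, np.float64(-0.75), 0, np.float64(0.0), 0, 1]
far_end 0.59 [283.0, 112.2]
gear 0.89 [283.6, 333.0]
```

drive_tool:
  motion:
    - [[0.18,0,-0.5,0,0,0,1],[0.18,0,-0.5,0,0,0,1],[0.18,0,-0.5,0,0,0,1],[0.2,0,-0.7,0,0,0,1],[0.2,0,-0.7,0,0,0,1],[0.2,0,-0.7,0,0,0,1],[0.2,0,-0.7,0,0,0,1],[0,0,0,0,0,0,1]]

```text
time: 13.25
tool_pos: [588.1, -70.6, 260.0]
ee_rot: [3.138, -0.347, 0.213]
wrist_force: [0.2, 0.4, -3.7]
gripper_width: 0.222
finger_force: 30.0
```

```bash
python3 - <<'E'
import rows as r
r.gx=2.5
r.rows([(25,295,.15)],[5])
p=r.wrist()
for q in("far_end","gear"):
    for k in r.place_of(p,q)[:1]: print(q,k["conf"],k["xy"])
E
```

```text
cur casing [ 53.93  -0.99 260.04   0.35] F [ 0.2  0.4 -3.7]
shaft origin [ 47.23 271.23   0.43]
[np.float64(-0.11), 0, np.float64(-0.2), 0, np.float64(-0.055), 0, 1]
[np.float64(-0.12), 0, np.float64(-0.19), 0, np.float64(-0.055), 0, 1]
[np.float64(-0.13), 0, np.float64(-0.18), 0, np.float64(-0.055), 0, 1]
[np.float64(-0.14), 0, np.float64(-0.18), 0, np.float64(-0.055), 0, 1]
[np.float64(-0.15), 0, np.float64(-0.17), 0, np.float64(-0.055), 0, 1]
far_end 0.61 [284.9, 114.9]
gear 0.8 [283.0, 333.8]
```

Every part of the shaft is now clear of the casing. I'll level it off and hold it high over the centre.

drive_tool:
  motion:
    - [[-0.11,0,-0.2,0,-0.055,0,1],[-0.12,0,-0.2,0,-0.055,0,1],[-0.13,0,-0.2,0,-0.055,0,1],[-0.14,0,-0.2,0,-0.055,0,1],[-0.15,0,-0.2,0,-0.055,0,1],[0,0,0,0,0,0,1],[0,0,0,0,0,0,1],[0,0,0,0,0,0,1]]

```text
time: 14.2
tool_pos: [560.8, -76.0, 280.8]
ee_rot: [-3.141, -0.066, 0.213]
wrist_force: [-0.2, 0.1, -3.1]
gripper_width: 0.222
finger_force: 30.0
```

```bash
python3 - <<'E'
import rows as r
np=r.np
r.gx=2.5
r.rows([],[])
p=r.wrist(); q=r.snapshot("scene")
for n in("far_end","gear"):
    for k in r.place_of(p,n)[:1]: print(n,k["conf"],k["xy"])
X,Y,Z,phi,s=r.cur(); th=phi+.08
for n,a in(("near_end",-107),("gear",-24),("far_end",71)):
    x=X-2.5*np.cos(th)-13*np.sin(phi)+a*np.cos(th); z=Z+13*np.cos(phi)+a*np.sin(th)
    print(n,"z",z.round(1),np.round(r.proj(q,[r.O[0]+x*r.c-Y*r.sn,r.O[1]+x*r.sn+Y*r.c,z]),1),[(round(k["conf"],2),np.round(k["xy"],1)) for k in r.place_of(q,n)[:2]])
print(s["joint_vel"].round(3),s["gripper_width"])
E
```

```text
cur casing [ 2.6130e+01 -4.8000e-01  2.8075e+02  7.0000e-02] F [-0.2  0.1 -3.1]
shaft origin [2.2800e+01 2.9336e+02 1.5000e-01]
far_end 0.82 [282.4, 110.2]
gear 0.71 [284.1, 333.2]
near_end z 279.0 [347.5 129.2] [(0.89, array([234.7, 262. ])), (0.7, array([344.1, 130.7]))]
gear z 291.2 [313.1 112.7] [(0.55, array([311.3, 114.9])), (0.54, array([308.8, 177.9]))]
far_end z 305.1 [275.9  95. ] [(0.93, array([277.8,  93.6])), (0.76, array([289.4, 267.7]))]
[-0.002 -0.003 -0.002 -0.007 -0.001  0.004  0.   ] 0.22176192786508975
```

The detected near end, gear and far end match the predicted positions. The lowest part is about 155 mm above the top face, and the arm is steady.

```bash
python3 -c "
from workcell import *
print(finish_job())"
```

```text
the job is handed in; nothing more can be done
None
```

The shaft is out through the top opening with no sign of it touching the casting, and I handed the job in at about 14.5 s with it still gripped, steady, roughly 15 cm above the top face; no verdict came back.

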